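# Load cooled plastic samples into the test rack in reverse order

### The arm

A 6-joint arm with a two-finger parallel gripper is mounted at the origin on the work surface. World frame = base frame: x ahead of the robot, y to its left, z up, the work surface at z = 0. Lengths are in mm, angles in rad, forces in N, time in s.
With the tool pointing down it reaches from about 350 to 850 mm from the base axis. Payload 8.1 kg.
Tool frame: the origin (TCP) lies at the centre of the arm's flange, where the gripper is bolted on; the fingertips stand 173 mm ahead of it and the grasp point (between the pads) lies 155 mm ahead of it (arm.pinch_z is the distance from the TCP to the grasp point, in mm); z points along the fingers, x is the direction in which the jaws open and shut, and the axes are right-handed (so a half turn about z gives the same grasp; the last joint's range is limited). The gripper opens to 85 mm and grips with 20 to 120 N. Pads are 22 mm wide; open, the fingers measure 114 mm over their backs; the gripper's body (76 mm by 85 mm) begins 54 mm behind the grasp point. The pads swing forward as they close: fully open they stand 13 mm farther back than shut.
Start: joints at [1.016, 0.13, 1.488, -0, 1.523, -0.085], TCP at [271.606, 535.011, 404.692] pointing down, gripper open.
Joint ranges: [-2.96, 2.96], [-0.89, 2.26], [0.02, 2.5], [-1.34, 4.48], [0, 2.73], [-2.66, 2.66]. Speed limits (rad/s): [2.39, 2.39, 2.79, 3.14, 3.14, 3.14].

### API

Orientations are given as a unit quaternion [w, x, y, z].
In Python, from bench import arm gives the robot as it stands. The module is installed in compiled form; this text tells all that it offers.
- The arm moves only by the shell command python3 -m pendant 'ROWS' [FORCE]. ROWS is JSON, a list of rows, each a list of 7 numbers: the turn, a rotation vector about the tool's x, y, z in rad, then the shift along the tool's x, y, z in mm, then the finger opening in mm, from 0 to 85.4. In form: [[ax, ay, az, dx, dy, dz, claw], ...]. A call has 1 to 5 rows; each row shifts and turns the pose as measured when the row begins, along the tool's axes as they then stand; what a row does not reach is not made up. A row lasts 1/8 s, in which the tool goes at most 62.5 mm and 10.7 degrees, less where a joint would pass 70% of its speed; a pose out of reach is approached as far as the arm can. A call is refused whole if a number of a shift passes 62.5 or a number of a turn 0.188, either way. A call with a gripper value outside its range is refused whole. The fingers move at their own pace and stop on an object; FORCE is the grip in N (left out, the last holds). Time passes only in rows, so rows that do not move let the fingers close. It gives the time, the measured TCP pose, the force and the opening at its end, in the units of the state.
- arm.get_obs(): the state, without advancing time (a new reading comes with each control period).
- arm.snapshot(name): name is "side" or "top" or "wrist"; returns a dict with "color" (480x640x3 uint8, red, green, blue), "intrinsics" (3x3 intrinsics, pixels), "position" and "rotation" of the camera in the world; the wrist camera has in their place "hand_eye" (4x4, takes a point from camera to tool coordinates, whose origin is the TCP and whose axes are the tool frame's). Camera axes: x right, y up, looking along -z (the intrinsics and any distortion apply to the point x, -y, -z); pixel columns grow to the right and rows downward; lengths in mm; the calibration is good to about 2 mm. A picture is of the moment at which its call begins: read the wrist's pose just before it. There is no depth.
- arm.sign_off(): hands the job in, once; it reports no verdict.
The state is a dict: "clock": time; "joint_positions": joint angles; "qd": joint speeds; "tau": joint torques, N m; "tool_pos": TCP position; "ee_rot": TCP orientation; "force": force on the tool from outside, world axes, zero at the start; "ft_torque": the same for the moment, N m; "opening": opening from 0.0 (shut) to 1.0 (fully open).
Only numpy, scipy, OpenCV 4.12 (cv2) and the standard library are available. Lean on these libraries where they do the work, as an engineer would, in place of code of your own. Each camera call takes 0.05 s, during which the arm holds its last target.

### The job

Move the four moulded plastic samples from the dark cooling tray into the white test rack in reverse order: the sample nearest the cooling tray's handle goes into the rack's pocket farthest from the rack's handle, the next into the next pocket, and so on, so that the sample farthest from the tray's handle ends in the pocket nearest the rack's handle. Leave each one lying flat on the floor of its own pocket.

Things in the scene. Friction and masses are not known exactly. Their poses are not given: they have to be found in the camera images.
- disc_mid (a point): Moulded sample: dark green-grey speckled plastic round disc, 52 mm in diameter, 20 mm thick, about 40 g, loose. The point is its centre, half-way up; z is up when it lies flat. At the start it lies on one of the four plates of the cooling tray, turned by up to about 0.5 rad from the tray's direction.
- ring_mid (a point): Moulded sample: dark green-grey speckled plastic round ring, 54 mm in outer diameter with a 24 mm hole through its middle, 20 mm thick, about 40 g, loose. The point is its centre, half-way up; z is up when it lies flat. At the start it lies on one of the four plates of the cooling tray, turned by up to about 0.5 rad from the tray's direction.
- square_mid (a point): Moulded sample: dark green-grey speckled plastic square block, 46 x 46 mm, sides along its x and y axes, 20 mm thick, about 40 g, loose. The point is its centre, half-way up; z is up when it lies flat. At the start it lies on one of the four plates of the cooling tray, turned by up to about 0.5 rad from the tray's direction.
- hexagon_mid (a point): Moulded sample: dark green-grey speckled plastic hexagonal block, 48 mm across flats, two of its flats facing along its +x and -x axes, 20 mm thick, about 40 g, loose. The point is its centre, half-way up; z is up when it lies flat. At the start it lies on one of the four plates of the cooling tray, turned by up to about 0.5 rad from the tray's direction.
- plate_disc: Thin square aluminium plate, 70 x 70 x 3 mm, fixed on the cooling tray; the one under the disc sample at the start. Origin at the centre of its underside, which is 8 mm above the table; its y axis runs along the row of plates. The four plates, 80 mm apart centre to centre, form one row; which is where changes.
- plate_ring: Thin square aluminium plate, 70 x 70 x 3 mm, fixed on the cooling tray; the one under the ring sample at the start. Origin at the centre of its underside, which is 8 mm above the table; its y axis runs along the row of plates. The four plates, 80 mm apart centre to centre, form one row; which is where changes.
- plate_square: Thin square aluminium plate, 70 x 70 x 3 mm, fixed on the cooling tray; the one under the square sample at the start. Origin at the centre of its underside, which is 8 mm above the table; its y axis runs along the row of plates. The four plates, 80 mm apart centre to centre, form one row; which is where changes.
- plate_hexagon: Thin square aluminium plate, 70 x 70 x 3 mm, fixed on the cooling tray; the one under the hexagon sample at the start. Origin at the centre of its underside, which is 8 mm above the table; its y axis runs along the row of plates. The four plates, 80 mm apart centre to centre, form one row; which is where changes.
- tray_handle: White bridge-shaped handle (56 mm wide, 30 mm tall) at one end (either one) of the cooling tray, a dark steel slab 84 x 400 x 8 mm fixed to the table; the other end has only a low dark bar. Origin at the centre of the handle's foot, in line with the row: the plates' centres are 60, 140, 220 and 300 mm from it.
- rack: Test rack: white board fixed to the table, 80 mm (x) by 328 mm (y), with four square 72 mm pockets with grey floors in a row and a black handle (56 mm wide, its top 38 mm above the table) at its +y end, 184 mm from the origin. Origin: centre of its underside, on the table. Pocket centres x = 0, y = -120, -40, 40, 120 mm; floors 8 mm above the table, ribs round them 4 mm higher.
Things that resemble listed ones, but are neither listed nor needed, are in the scene too. Leave any blue or brown look-alike of the part that bears disc_mid alone.

How it is judged (in metres and radians):
At the end, for the whole second after the job is handed in: Every sample lies flat (within 0.08 rad) and at rest on a pocket floor, centre within 14 mm of the pocket centre along each rack axis; the k-th sample from the tray handle is in the k-th pocket from the rack end without a handle (((horizontal distance between plate_disc and tray_handle between 0 and 0.1 m and y of disc_mid in the frame of rack between -0.134 and -0.106 m) or (horizontal distance between plate_disc and tray_handle between 0.1 and 0.18 m and y of disc_mid in the frame of rack between -0.054 and -0.026 m) or (horizontal distance between plate_disc and tray_handle between 0.18 and 0.26 m and y of disc_mid in the frame of rack between 0.026 and 0.054 m) or (horizontal distance between plate_disc and tray_handle between 0.26 and 0.4 m and y of disc_mid in the frame of rack between 0.106 and 0.134 m)) and x of disc_mid in the frame of rack between -0.014 and 0.014 m and z of disc_mid in the frame of rack between 0.014 and 0.021 m and angle between the z axis of each of disc_mid, ring_mid, square_mid, hexagon_mid and the z axis of rack, either way round below 0.08 rad and linear speed of each of disc, ring, square, hexagon below 0.02 m/s and ((horizontal distance between plate_ring and tray_handle between 0 and 0.1 m and y of ring_mid in the frame of rack between -0.134 and -0.106 m) or (horizontal distance between plate_ring and tray_handle between 0.1 and 0.18 m and y of ring_mid in the frame of rack between -0.054 and -0.026 m) or (horizontal distance between plate_ring and tray_handle between 0.18 and 0.26 m and y of ring_mid in the frame of rack between 0.026 and 0.054 m) or (horizontal distance between plate_ring and tray_handle between 0.26 and 0.4 m and y of ring_mid in the frame of rack between 0.106 and 0.134 m)) and x of ring_mid in the frame of rack between -0.014 and 0.014 m and z of ring_mid in the frame of rack between 0.014 and 0.021 m and ((horizontal distance between plate_square and tray_handle between 0 and 0.1 m and y of square_mid in the frame of rack between -0.134 and -0.106 m) or (horizontal distance between plate_square and tray_handle between 0.1 and 0.18 m and y of square_mid in the frame of rack between -0.054 and -0.026 m) or (horizontal distance between plate_square and tray_handle between 0.18 and 0.26 m and y of square_mid in the frame of rack between 0.026 and 0.054 m) or (horizontal distance between plate_square and tray_handle between 0.26 and 0.4 m and y of square_mid in the frame of rack between 0.106 and 0.134 m)) and x of square_mid in the frame of rack between -0.014 and 0.014 m and z of square_mid in the frame of rack between 0.014 and 0.021 m and ((horizontal distance between plate_hexagon and tray_handle between 0 and 0.1 m and y of hexagon_mid in the frame of rack between -0.134 and -0.106 m) or (horizontal distance between plate_hexagon and tray_handle between 0.1 and 0.18 m and y of hexagon_mid in the frame of rack between -0.054 and -0.026 m) or (horizontal distance between plate_hexagon and tray_handle between 0.18 and 0.26 m and y of hexagon_mid in the frame of rack between 0.026 and 0.054 m) or (horizontal distance between plate_hexagon and tray_handle between 0.26 and 0.4 m and y of hexagon_mid in the frame of rack between 0.106 and 0.134 m)) and x of hexagon_mid in the frame of rack between -0.014 and 0.014 m and z of hexagon_mid in the frame of rack between 0.014 and 0.021 m); the robot touches nothing.
It also fails if it takes over 90 s, if anything falls off the work surface, if the arm or the gripper's body presses on something with over 40 N, if the wrist force passes 120 N, or if a joint passes its speed limit or range.

## Working session

There is one attempt and no reset: what is moved stays moved. The work goes in short steps, Python scripts to look and compute and a shell command to move; the robot and the scene stay as the last step left them, time stands still between calls to the robot, and variables do not carry over. Pictures are saved under pics/ and viewed, and the job is handed in when it is done.

```bash
mkdir -p pics
python3 - <<'E'
from bench import arm
import cv2,numpy as np
print(arm.get_obs())
for n in ("side","top","wrist"):
    s=arm.snapshot(n); cv2.imwrite(f"pics/{n}0.png",s["color"][:,:,::-1])
    print(n,{k:np.round(v,3).tolist() for k,v in s.items() if k!="color"})
E
```

```text
{'clock': 0.0, 'joint_positions': array([ 1.01558692e+00,  1.31164137e-01,  1.48934308e+00,  3.33305042e-05,
        1.52300327e+00, -8.53849921e-02]), 'qd': array([ 1.59708143e-03, -1.14910078e-04, -5.10391587e-04,  6.66313588e-04,
        2.05097956e-04,  7.92068659e-05]), 'tau': array([ 1.67509279e-03, -5.69404328e+01, -5.00544691e+01, -1.93723071e-05,
        1.48972141e-02, -4.66480606e-05]), 'tool_pos': array([271.47315233, 534.79452521, 403.60731836]), 'ee_rot': array([ 4.15209317e-04,  8.52270450e-01,  5.23100526e-01, -8.64522663e-04]), 'force': array([ 0.1279158 ,  0.11190284, -0.17296993]), 'ft_torque': array([ 0.03499285, -0.05262034, -0.0323651 ]), 'opening': 1.0021139682120985}
side {'intrinsics': [[456.424, 0.0, 322.388], [0.0, 456.424, 243.215], [0.0, 0.0, 1.0]], 'position': [35.187, -452.354, 434.37], 'rotation': [0.819, 0.449, -0.174, -0.311]}
top {'intrinsics': [[541.33, 0.0, 315.428], [0.0, 541.33, 245.614], [0.0, 0.0, 1.0]], 'position': [371.215, 20.336, 1058.067], 'rotation': [0.714, 0.041, -0.025, -0.699]}
wrist {'intrinsics': [[372.274, 0.0, 317.45], [0.0, 372.274, 235.107], [0.0, 0.0, 1.0]], 'hand_eye': [[1.0, -0.0, 0.0, -0.407], [-0.0, -0.95, -0.313, -80.177], [0.0, 0.313, -0.95, 29.792], [0.0, 0.0, 0.0, 1.0]]}
```

View pics/top0.png

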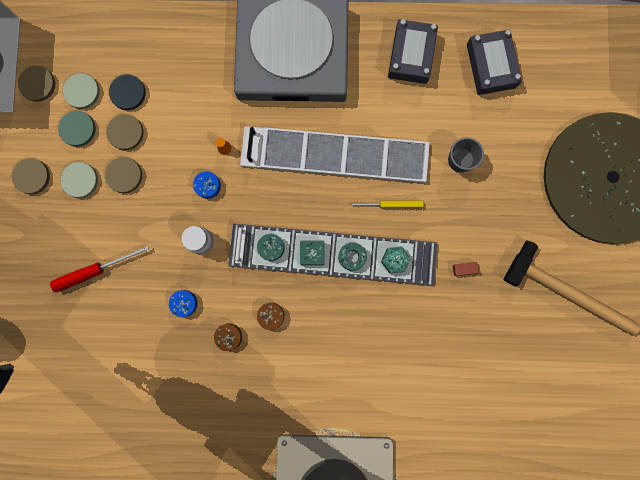

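View pics/side0.png

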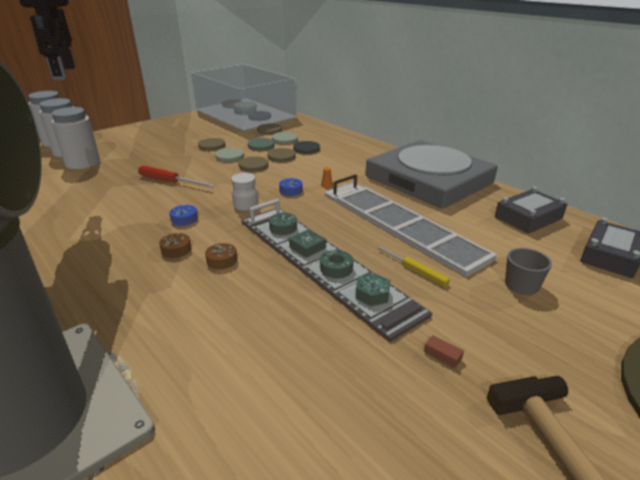

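View pics/wrist0.png

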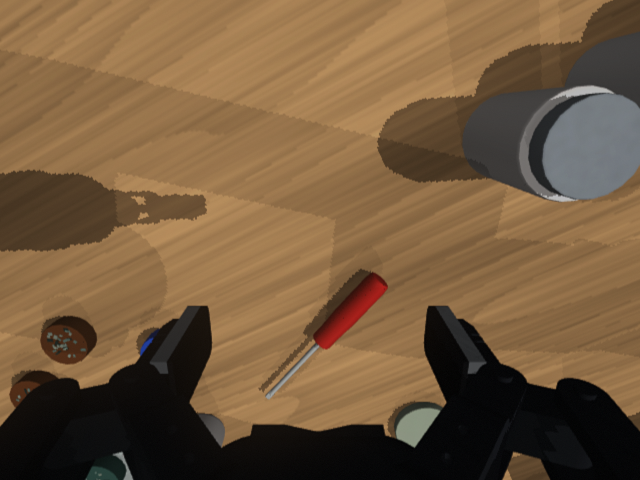

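The top view shows the rack with its black handle on the left at (252,146). The tray's white handle is also on the left, at (240,247), with the dark bar at the right end. From the tray handle the order is disc (270,247), square (312,252), ring (352,257), hexagon (397,260).

```bash
cat > h.py <<'E'
import cv2,numpy as np
from scipy.spatial.transform import Rotation as R
from bench import arm
def q2R(q): return R.from_quat([q[1],q[2],q[3],q[0]])
def cast(K,C,Rm,uv,z):
    uv=np.atleast_2d(uv).astype(float)
    d=np.c_[(uv[:,0]-K[0,2])/K[0,0],-(uv[:,1]-K[1,2])/K[1,1],-np.ones(len(uv))]@Rm.T
    return C+d*((z-C[2])/d[:,2])[:,None]
def cam(n):
    if n=="wrist":
        o=arm.get_obs();s=arm.snapshot(n);H=np.array(s["hand_eye"]);Rt=q2R(o["ee_rot"]).as_matrix()
        return s["color"],np.array(s["intrinsics"]),o["tool_pos"]+Rt@H[:3,3],Rt@H[:3,:3]
    s=arm.snapshot(n);rot=np.array(s["rotation"])
    return s["color"],np.array(s["intrinsics"]),np.array(s["position"]),(q2R(rot).as_matrix() if rot.size==4 else rot)
E
python3 - <<'E'
from h import *
im,K,C,Rm=cam("top")
hsv=cv2.cvtColor(im,cv2.COLOR_RGB2HSV)
c=im[115:300,215:450]; cv2.imwrite("pics/top_crop.png",cv2.resize(c[:,:,::-1],None,fx=3.2,fy=3.2,interpolation=cv2.INTER_CUBIC))
m=cv2.inRange(hsv,(70,60,20),(95,255,220)); m[:, :225]=0; m[:215]=0; m[300:]=0
m=cv2.morphologyEx(m,cv2.MORPH_CLOSE,np.ones((5,5)))
cs,_=cv2.findContours(m,cv2.RETR_EXTERNAL,cv2.CHAIN_APPROX_NONE)
for k in cs:
    if cv2.contourArea(k)<200: continue
    p=cast(K,C,Rm,cv2.convexHull(k).reshape(-1,2),31)[:,:2].astype(np.float32)
    r=cv2.minAreaRect(p); print(np.round(cv2.boundingRect(k)),cv2.contourArea(k),np.round(r[0],1),np.round(r[1],1),r[2],np.round(cv2.minEnclosingCircle(p),1) if 0 else cv2.minEnclosingCircle(p))
g=cv2.inRange(hsv,(0,0,70),(180,60,160)); g[:120]=0;g[190:]=0;g[:,:240]=0;g[:,440:]=0
g=cv2.morphologyEx(cv2.morphologyEx(g,cv2.MORPH_CLOSE,np.ones((3,3))),cv2.MORPH_OPEN,np.ones((5,5)))
cs,_=cv2.findContours(g,cv2.RETR_EXTERNAL,cv2.CHAIN_APPROX_NONE)
for k in cs:
    if cv2.contourArea(k)<200: continue
    p=cast(K,C,Rm,k.reshape(-1,2),8)[:,:2].astype(np.float32)
    r=cv2.minAreaRect(p);print("pk",cv2.boundingRect(k),np.round(r[0],1),np.round(r[1],1),r[2])
E
```

```text
[382 247  29  26] 523.5 [ 442.9 -108.9] [47.5 53. ] 1.1888775825500488 ((442.5097961425781, -108.70349884033203), 26.874923706054688)
[339 243  28  28] 570.0 [447.9 -25.5] [51.  51.2] 46.05449676513672 ((447.16168212890625, -25.74081802368164), 26.623916625976562)
[300 241  24  24] 528.0 [453.   51.6] [43.9 43.9] 1.1687121391296387 ((453.0068664550781, 50.735897064208984), 30.411144256591797)
[257 234  27  27] 528.0 [462.  131.1] [49.9 49.8] 1.5612879991531372 ((462.0361328125, 130.71682739257812), 25.908662796020508)
pk (386, 141, 39, 41) [ 639.4 -127.9] [72.5 79. ] 85.68739318847656
pk (345, 137, 39, 42) [645.5 -47.5] [71.2 79. ] 85.68094635009766
pk (305, 134, 39, 41) [651.5  32.7] [71.7 79.1] 86.0461654663086
pk (264, 130, 39, 41) [657.6 112.4] [72.5 79. ] 85.68091583251953
```

View pics/top_crop.png

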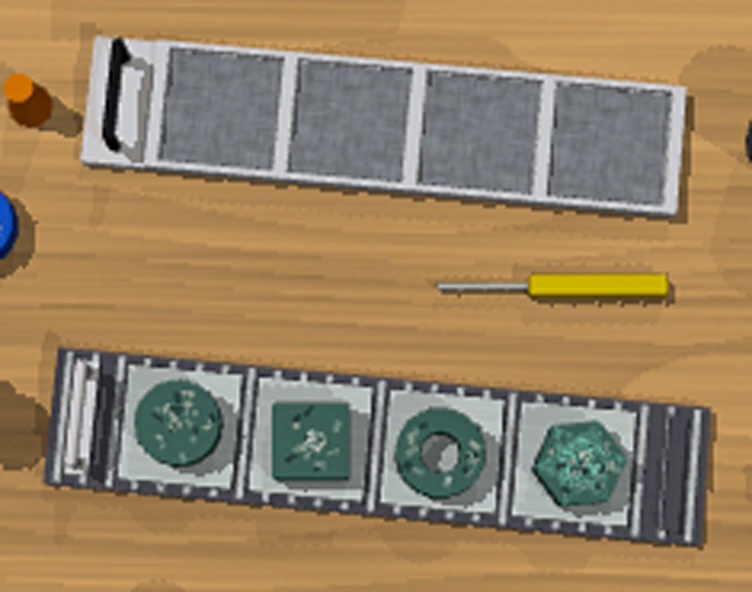

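```bash
cat >> h.py <<'E'
def plan(x,y,z,yaw,n):
    """yaw = world angle of tool x; prints n equal-step row suggestions to reach pose straight"""
    o=arm.get_obs();p=o["tool_pos"];Rt=q2R(o["ee_rot"])
    T=R.from_matrix(np.c_[[np.cos(yaw),np.sin(yaw),0],[np.sin(yaw),-np.cos(yaw),0],[0,0,-1]])
    rv=(Rt.inv()*T).as_rotvec()
    if rv[2]>np.pi/2 or rv[2]<-np.pi/2: print("big turn")
    d=(np.array([x,y,z])-p)/n; st=R.from_rotvec(rv/n)
    print("turn",np.round(rv,3),"max step",np.linalg.norm(d))
    for i in range(n):
        print(np.round(rv/n,3).tolist(),np.round(Rt.inv().apply(d),1).tolist()); Rt=Rt*st
E
python3 -c "
from h import *
plan(550,60,400,-0.0755,10)"
```

```text
turn [1.000e-03 1.000e-03 1.177e+00] max step 55.05248794059659
[0.0, 0.0, 0.118] [-29.7, 46.3, 0.4]
[0.0, 0.0, 0.118] [-24.1, 49.5, 0.4]
[0.0, 0.0, 0.118] [-18.1, 52.0, 0.4]
[0.0, 0.0, 0.118] [-11.9, 53.8, 0.4]
[0.0, 0.0, 0.118] [-5.5, 54.8, 0.4]
[0.0, 0.0, 0.118] [1.0, 55.0, 0.4]
[0.0, 0.0, 0.118] [7.4, 54.5, 0.4]
[0.0, 0.0, 0.118] [13.8, 53.3, 0.4]
[0.0, 0.0, 0.118] [19.9, 51.3, 0.4]
[0.0, 0.0, 0.118] [25.8, 48.6, 0.4]
```

```bash
python3 -m pendant '[[0,0,0.118,-30,46,0,85],[0,0,0.118,-24,49,0,85],[0,0,0.118,-18,52,0,85],[0,0,0.118,-12,54,0,85],[0,0,0.118,-5,55,0,85]]' 40; python3 -m pendant '[[0,0,0.118,1,55,0,85],[0,0,0.118,7,54,0,85],[0,0,0.118,14,53,0,85],[0,0,0.118,20,51,0,85],[0,0,0.118,26,49,0,85]]'
python3 -c "
from h import *
plan(550,60,400,-0.0755,4)"
```

```text
clock: 0.82
tool_pos: [410.5, 293.0, 402.5]
ee_rot: [0.001, 0.969, 0.248, -0.001]
force: [1.3, 1.0, -0.3]
opening: 0.991
clock: 1.45
tool_pos: [547.2, 44.7, 402.7]
ee_rot: [0.001, 0.999, -0.055, -0.0]
force: [-0.1, 1.0, 0.0]
opening: 0.994
turn [ 0.001  0.    -0.034] max step 3.941286478735333
[0.0, 0.0, -0.008] [0.3, -3.9, 0.7]
[0.0, 0.0, -0.008] [0.3, -3.9, 0.7]
[0.0, 0.0, -0.008] [0.4, -3.9, 0.7]
[0.0, 0.0, -0.008] [0.4, -3.9, 0.7]
```

```bash
python3 -m pendant '[[0,0,-0.034,1,-15,3,85],[0,0,0,0,0,0,85]]'
python3 - <<'E'
from h import *
im,K,C,Rm=cam("wrist"); np.savez("w1.npz",im=im,K=K,C=C,Rm=Rm)
cv2.imwrite("pics/w1.png",im[:,:,::-1])
E
```

```text
clock: 1.7
tool_pos: [551.0, 56.1, 398.8]
ee_rot: [0.001, 0.999, -0.041, -0.001]
force: [-0.5, -0.5, -0.7]
opening: 0.99
```

View pics/w1.png

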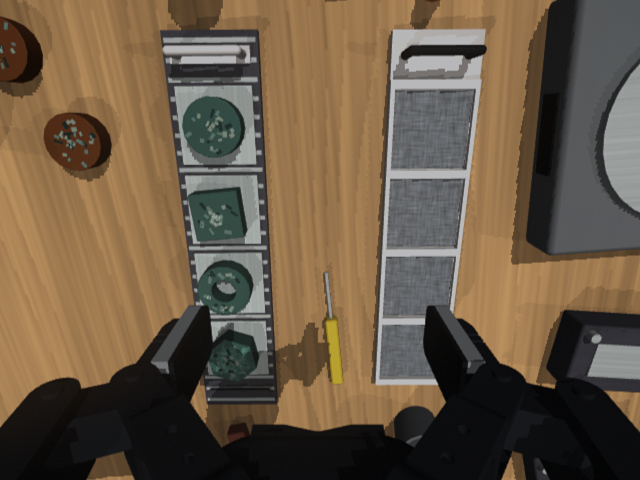

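The wrist view shows the tray on the left, with the disc at (213,126), square (218,215), ring (224,288) and hexagon (233,353). The rack is on the right with its handle at the top, and its pockets are at (433,130), (426,212), (420,285) and (415,348).

Run:
```python
from h import *
d=np.load("w1.npz");W=(d["im"],d["K"],d["C"],d["Rm"])
T=cam("top")
for n,(im,K,C,Rm),roi in(("top",T,(225,215,445,300)),("wrist",W,(165,60,280,400))):
    hsv=cv2.cvtColor(im,cv2.COLOR_RGB2HSV)
    m=cv2.inRange(hsv,(70,60,20),(95,255,220)); z=np.zeros_like(m);x0,y0,x1,y1=roi;z[y0:y1,x0:x1]=255;m&=z
    m=cv2.morphologyEx(m,cv2.MORPH_CLOSE,np.ones((5,5)))
    cv2.imwrite(f"pics/m_{n}.png",m)
    cs,_=cv2.findContours(m,cv2.RETR_EXTERNAL,cv2.CHAIN_APPROX_NONE)
    for k in cs:
        if cv2.contourArea(k)<200: continue
        h=cv2.convexHull(k);p=cast(K,C,Rm,h.reshape(-1,2),21)[:,:2].astype(np.float32)
        r=cv2.minAreaRect(p);M=cv2.moments(p.reshape(-1,1,2))
        print(n,"ctr",round(M['m10']/M['m00'],1),round(M['m01']/M['m00'],1),np.round(r[1],1),round(r[2],1),"ext",np.round(np.ptp(p,0),1))
    g=cv2.inRange(hsv,(0,0,60),(180,70,170)) 
    z[:]=0; x0,y0,x1,y1=(240,120,440,190) if n=="top" else (380,80,480,400); z[y0:y1,x0:x1]=255; g&=z
    g=cv2.morphologyEx(cv2.morphologyEx(g,cv2.MORPH_CLOSE,np.ones((3,3))),cv2.MORPH_OPEN,np.ones((5,5)))
    cs,_=cv2.findContours(g,cv2.RETR_EXTERNAL,cv2.CHAIN_APPROX_NONE)
    for k in cs:
        if cv2.contourArea(k)<300: continue
        p=cast(K,C,Rm,k.reshape(-1,2),8)[:,:2].astype(np.float32)
        r=cv2.minAreaRect(p);print(n,"pk",cv2.boundingRect(k),np.round(r[0],1),np.round(r[1],1),round(r[2],1))
# aluminium-handle & board corners in wrist, from white board outline
im,K,C,Rm=W
hsv=cv2.cvtColor(im,cv2.COLOR_RGB2HSV); w=cv2.inRange(hsv,(0,0,60),(180,70,255)); w[:,:370]=0;w[:,490:]=0;w[:25]=0;w[390:]=0
cv2.imwrite("pics/w1m.png",w)
```

```text
top ctr 443.5 -109.5 [47.4 54. ] 6.9 ext [48.4 53.4]
top ctr 453.8 51.9 [44.4 44.3] 1.2 ext [45.2 45.2]
top ctr 462.9 131.7 [50.4 50.2] 1.6 ext [50.5 50.6]
top pk (386, 141, 39, 41) [ 639.3 -127.7] [72.1 79.2] 85.7
top pk (365, 139, 19, 40) [643.4 -67. ] [78.5 35.6] 0.8
top pk (240, 120, 104, 70) [651.   96.2] [140. 205.] 2.0
wrist ctr 443.1 -113.0 [61.6 51.1] 66.3 ext [52.9 62.6]
wrist ctr 446.9 -29.1 [59.4 54.1] 85.4 ext [54.1 59.5]
wrist ctr 451.9 49.3 [48.9 48.4] 1.1 ext [48.8 49.1]
wrist ctr 461.3 130.4 [50.9 52.2] 85.3 ext [52.  51.5]
wrist pk (380, 324, 54, 56) [ 638.4 -132.1] [74.  63.9] 85.7
wrist pk (383, 256, 97, 105) [657.4 -82.7] [ 90.8 157. ] 14.3
wrist pk (386, 178, 79, 72) [655.6  29.4] [73.9 73.6] 85.6
wrist pk (391, 88, 85, 83) [661.7 110.5] [73.7 73.9] 85.4
```

View pics/m_wrist.png

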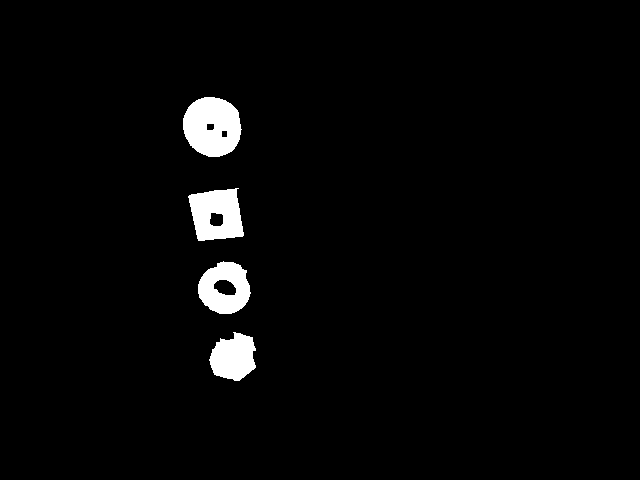

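```bash
python3 -c "
from h import *
plan(462,131,250,-0.0755,4)"
```

```text
turn [ 0.002  0.001 -0.006] max step 47.27356739699934
[0.001, 0.0, -0.001] [-23.6, -16.9, 37.3]
[0.001, 0.0, -0.001] [-23.6, -16.9, 37.3]
[0.001, 0.0, -0.001] [-23.6, -17.0, 37.3]
[0.001, 0.0, -0.001] [-23.6, -17.0, 37.3]
```

```bash
python3 -m pendant '[[0.001,0,-0.001,-24,-17,37,85],[0.001,0,-0.001,-24,-17,37,85],[0,0,-0.001,-24,-17,37,85],[0,0,-0.001,-24,-17,37,85],[0,0,0,0,0,0,85]]'
python3 -c "
from h import *
plan(462,131,184,-0.0755,2)
im,K,C,Rm=cam('wrist');cv2.imwrite('pics/w2.png',im[:,:,::-1])"
```

```text
clock: 2.42
tool_pos: [455.2, 137.8, 248.7]
ee_rot: [0.0, 0.999, -0.033, 0.002]
force: [-0.2, -0.1, 0.0]
opening: 0.997
turn [ 0.    -0.003  0.009] max step 32.70358607164004
[0.0, -0.002, 0.004] [3.5, 3.2, 32.4]
[0.0, -0.002, 0.004] [3.6, 3.2, 32.4]
```

View pics/w2.png

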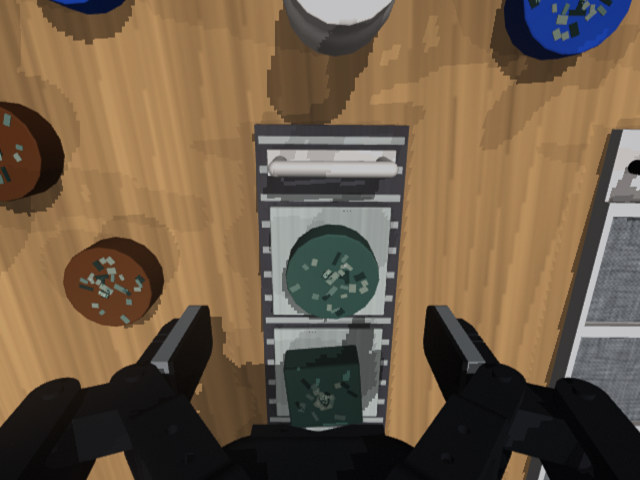

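The disc shows at (333,271), between the open jaws with the jaws along the tray's width. I'll re-measure it from here before going down.

```bash
cat >> h.py <<'E'
def samp(roi,tag,z=21):
    im,K,C,Rm=cam("wrist");cv2.imwrite(f"pics/{tag}.png",im[:,:,::-1])
    hsv=cv2.cvtColor(im,cv2.COLOR_RGB2HSV);m=cv2.inRange(hsv,(70,60,15),(95,255,220))
    zz=np.zeros_like(m);x0,y0,x1,y1=roi;zz[y0:y1,x0:x1]=255;m&=zz
    m=cv2.morphologyEx(m,cv2.MORPH_OPEN,np.ones((3,3)));m=cv2.morphologyEx(m,cv2.MORPH_CLOSE,np.ones((7,7)))
    cs,_=cv2.findContours(m,cv2.RETR_EXTERNAL,cv2.CHAIN_APPROX_NONE)
    for k in cs:
        if cv2.contourArea(k)<800: continue
        p=cast(K,C,Rm,cv2.convexHull(k).reshape(-1,2),z)[:,:2].astype(np.float32)
        r=cv2.minAreaRect(p);M=cv2.moments(p.reshape(-1,1,2))
        print(cv2.boundingRect(k),"ctr",round(M['m10']/M['m00'],1),round(M['m01']/M['m00'],1),np.round(r[1],1),round(r[2],1),"ext",np.round(np.ptp(p,0),1))
E
python3 -c "
from h import *
samp((215,180,425,335),'w2b')"
```

```text
(282, 224, 91, 92) ctr 463.8 127.8 [55.9 54. ] 43.9 ext [53.  58.2]
```

```bash
python3 -m pendant '[[0,-0.003,0.009,7,7,10,85],[0,0,0,0,0,30,85],[0,0,0,0,0,22,85],[0,0,0,0,0,0,85]]'
python3 -c "
from h import *
plan(462.5,130,184,-0.0755,1)"
```

```text
clock: 3.02
tool_pos: [472.6, 127.6, 194.8]
ee_rot: [-0.001, 0.999, -0.04, 0.01]
force: [-0.2, 0.1, -1.3]
opening: 0.995
turn [-0.003 -0.02  -0.005] max step 15.028819745524233
[-0.003, -0.02, -0.005] [-10.5, -1.6, 10.6]
```

```bash
python3 -m pendant '[[-0.003,-0.02,-0.005,-10,-2,0,85],[0,0,0,0,0,0,85]]'
python3 -c "
from h import *
plan(462.5,130,184,-0.0755,1)"
```

```text
clock: 3.28
tool_pos: [463.9, 129.9, 196.8]
ee_rot: [-0.0, 0.999, -0.038, 0.001]
force: [-0.2, -1.3, -0.7]
opening: 0.998
turn [-0.001 -0.002 -0.001] max step 12.869469390110153
[-0.001, -0.002, -0.001] [-1.4, 0.0, 12.8]
```

```bash
python3 -m pendant '[[0,-0.002,0,-1,0,13,85],[0,0,0,0,0,0,85]]'
python3 -c "
from h import *
plan(462.5,130,184,-0.0755,1)
samp((0,0,1,1),'w3')"
```

```text
clock: 3.52
tool_pos: [463.5, 130.2, 184.3]
ee_rot: [-0.001, 0.999, -0.038, 0.001]
force: [-0.2, 0.6, -1.2]
opening: 0.997
turn [-0.001 -0.002 -0.   ] max step 1.0230315990662133
[-0.001, -0.002, -0.0] [-1.0, 0.2, 0.3]
```

View pics/w3.png

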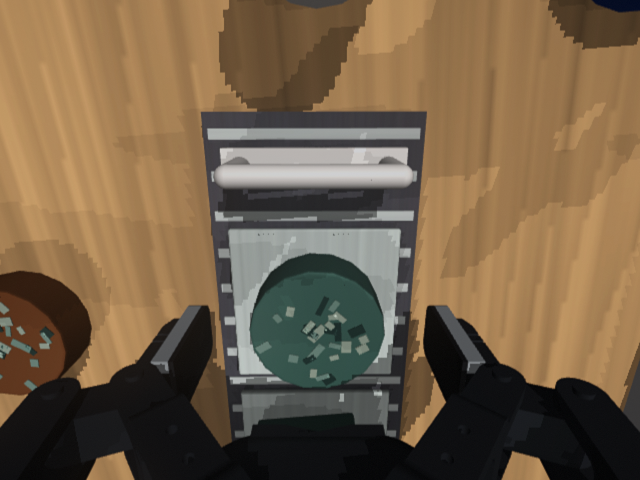

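The disc at (317,325) is centred between the pads. I'll close the gripper now.

```bash
python3 -m pendant '[[0,0,0,0,0,0,40],[0,0,0,0,0,0,40],[0,0,0,0,0,0,40],[0,0,0,0,0,0,40],[0,0,0,0,0,0,40]]' 40
python3 -c "
from h import *
print(arm.get_obs()['opening']*85.4)
samp((0,0,1,1),'w4')"
```

```text
clock: 4.2
tool_pos: [464.5, 130.4, 185.7]
ee_rot: [-0.001, 0.999, -0.038, 0.003]
force: [0.1, -0.3, -0.4]
opening: 0.592
50.59700763379327
```

View pics/w4.png

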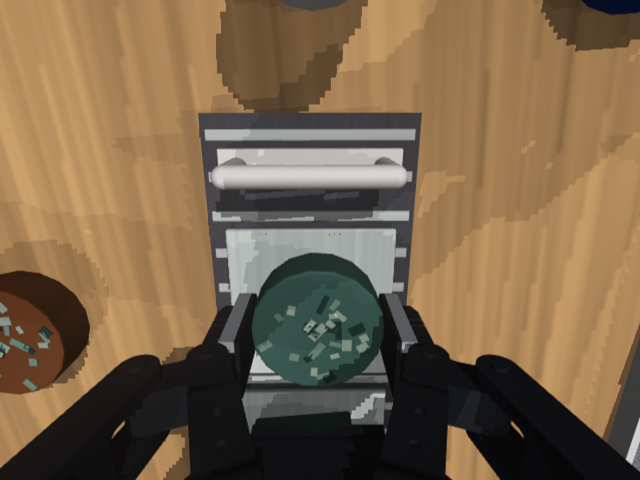

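```bash
python3 -m pendant '[[0,-0.004,0,0,0,-30,40],[0,0,0,0,0,-30,40],[0,0,0,0,0,0,40]]'
python3 -c "
from h import *
plan(643,-128.7,250,-0.0755,6)"
```

```text
clock: 4.62
tool_pos: [463.6, 130.2, 246.0]
ee_rot: [-0.001, 0.999, -0.038, -0.001]
force: [0.0, -0.1, -0.2]
opening: 0.592
turn [-0.001  0.002 -0.   ] max step 52.497911275853916
[-0.0, 0.0, -0.0] [33.1, 40.8, -0.8]
[-0.0, 0.0, -0.0] [33.1, 40.8, -0.8]
[-0.0, 0.0, -0.0] [33.1, 40.8, -0.7]
[-0.0, 0.0, -0.0] [33.1, 40.8, -0.7]
[-0.0, 0.0, -0.0] [33.1, 40.8, -0.7]
[-0.0, 0.0, -0.0] [33.1, 40.8, -0.7]
```

```bash
python3 -m pendant '[[0,0,0,33,41,-1,40],[0,0,0,33,41,-1,40],[0,0,0,33,41,-1,40],[0,0,0,33,41,0,40],[0,0,0,25,30,0,40]]';python3 -m pendant '[[0,0,0,15,18,0,40],[0,0,0,0,0,0,40]]'
python3 -c "
from h import *
plan(643,-128.7,210,-0.0755,1)"
```

```text
clock: 5.25
tool_pos: [606.6, -78.0, 241.4]
ee_rot: [-0.001, 0.999, -0.035, -0.004]
force: [0.7, 0.8, -1.0]
opening: 0.59
clock: 5.5
tool_pos: [620.7, -100.4, 237.5]
ee_rot: [-0.002, 0.999, -0.037, -0.006]
force: [0.2, 0.4, 0.3]
opening: 0.592
turn [-0.003  0.011  0.002] max step 45.37133106089371
[-0.003, 0.011, 0.002] [24.6, 26.7, 27.2]
```

```bash
python3 -m pendant '[[-0.003,0.011,0.002,24,27,0,40],[0,0,0,0,0,0,40]]'
python3 -c "
from h import *
plan(643,-128.7,200,-0.0755,1)
im,K,C,Rm=cam('wrist');cv2.imwrite('pics/w5.png',im[:,:,::-1])
u=None"
```

```text
clock: 5.75
tool_pos: [641.6, -128.1, 233.9]
ee_rot: [-0.001, 0.999, -0.037, -0.002]
force: [-1.0, 0.4, -0.7]
opening: 0.593
turn [-0.001  0.005  0.001] max step 33.93032342418739
[-0.001, 0.005, 0.001] [1.6, 0.5, 33.9]
```

View pics/w5.png

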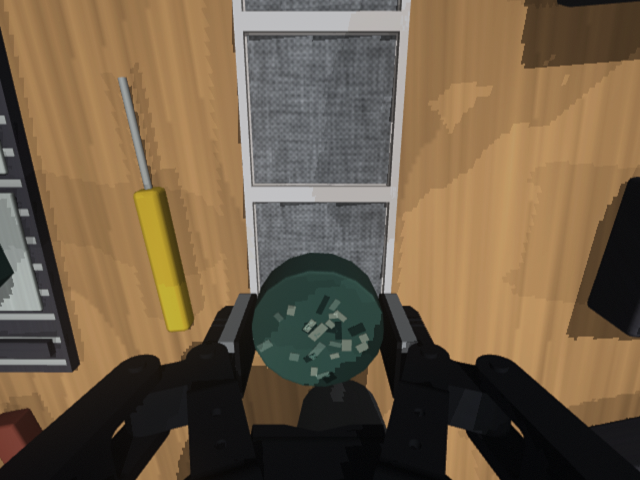

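The held disc is at (318,325). Pocket 3's floor is fully visible, with corners near (246,34), (398,33), (391,184) and (252,186). I'll use it to refine the rack.

```bash
python3 -c "
from h import *
im,K,C,Rm=cam('wrist')
g=cv2.inRange(cv2.cvtColor(im,cv2.COLOR_RGB2HSV),(0,0,50),(180,80,175))
p=cast(K,C,Rm,[[246,34],[398,33],[391,184],[252,186]],8);print(p.round(1),p.mean(0))
e=np.diff(np.r_[p,p[:1]],axis=0);print(np.linalg.norm(e,axis=1))
q=cast(K,C,Rm,[[241,20],[405,20],[396,195],[248,193]],12);print(q.round(1))
"
```

```text
[[614.3  -9.1   8. ]
 [685.5 -14.1   8. ]
 [681.3 -85.3   8. ]
 [607.8 -81.    8. ]] [647.23895759 -47.38412513   8.        ]
[71.42503188 71.34432573 73.65146303 72.17032517]
[[613.4  -4.1  12. ]
 [687.9  -9.7  12. ]
 [683.2 -90.5  12. ]
 [606.  -83.8  12. ]]
```

```bash
python3 -m pendant '[[-0.001,0.005,0.001,1,0,30,40],[0,0,0,0,0,0,40],[0,0,0,0,0,0,40]]'
python3 -c "
from h import *
plan(642,-128,184,-0.0755,1)"
```

```text
clock: 6.22
tool_pos: [640.4, -123.1, 203.6]
ee_rot: [-0.001, 0.999, -0.036, -0.001]
force: [0.3, -0.9, 0.5]
opening: 0.588
turn [-0.002  0.003  0.004] max step 20.230506268243598
[-0.002, 0.003, 0.004] [2.0, 4.8, 19.5]
```

```bash
python3 -m pendant '[[-0.002,0.003,0.004,2,5,17,40],[0,0,0,0,0,0,40]]'
python3 -c "
from h import *
plan(642,-128,184,-0.0755,1)"
```

```text
clock: 6.48
tool_pos: [642.3, -128.1, 187.0]
ee_rot: [0.0, 0.999, -0.038, 0.001]
force: [-0.6, -0.7, -0.2]
opening: 0.585
turn [ 0.    -0.002  0.   ] max step 3.001555270296913
[0.0, -0.002, 0.0] [-0.3, -0.0, 3.0]
```

Down 3 mm more and release, opening gently to about 66 mm first.

```bash
python3 -m pendant '[[0,-0.002,0,0,0,3,40],[0,0,0,0,0,0,40],[0,0,0,0,0,0,62],[0,0,0,0,0,0,70],[0,0,0,0,0,0,70]]'
python3 -c "
from h import *
samp((0,0,1,1),'w6')"
```

```text
clock: 7.1
tool_pos: [643.1, -128.5, 185.3]
ee_rot: [0.0, 0.999, -0.038, 0.001]
force: [0.1, -0.6, 0.5]
opening: 0.821
```

View pics/w6.png

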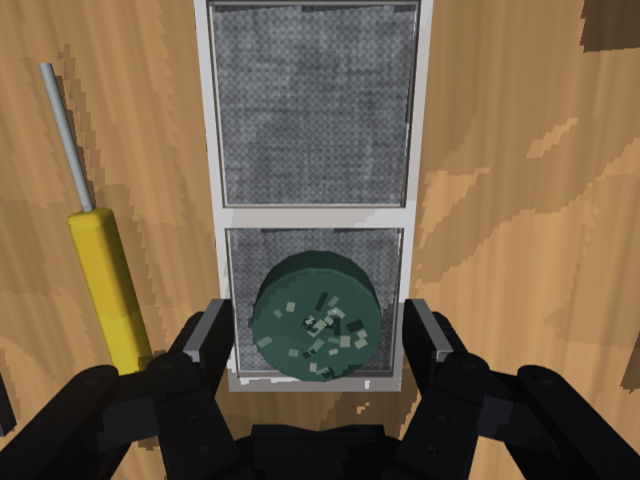

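The disc is released at (316,320) in the end pocket, well centred along x. I'll lift and head for the square.

```bash
python3 -m pendant '[[0,0,0,0,0,-30,75],[0,0,0,0,0,-35,85],[0,0,0,0,0,0,85]]'
python3 -c "
from h import *
samp((215,220,425,440),'w7',18)
plan(453,50.5,250,0.0,6)"
```

```text
clock: 7.52
tool_pos: [642.8, -128.4, 251.5]
ee_rot: [0.0, 0.999, -0.038, 0.0]
force: [1.0, 0.5, 0.2]
opening: 0.996
(273, 220, 90, 83) ctr 642.8 -132.3 [52.2 52.8] 85.7 ext [52.9 53.3]
turn [-0.     0.002 -0.076] max step 43.34231487141918
[-0.0, 0.0, -0.013] [-33.7, -27.3, -0.0]
[-0.0, 0.0, -0.013] [-33.3, -27.7, -0.0]
[-0.0, 0.0, -0.013] [-33.0, -28.1, -0.1]
[-0.0, 0.0, -0.013] [-32.6, -28.6, -0.1]
[-0.0, 0.0, -0.013] [-32.2, -29.0, -0.1]
[-0.0, 0.0, -0.013] [-31.9, -29.4, -0.1]
```

View pics/w7.png

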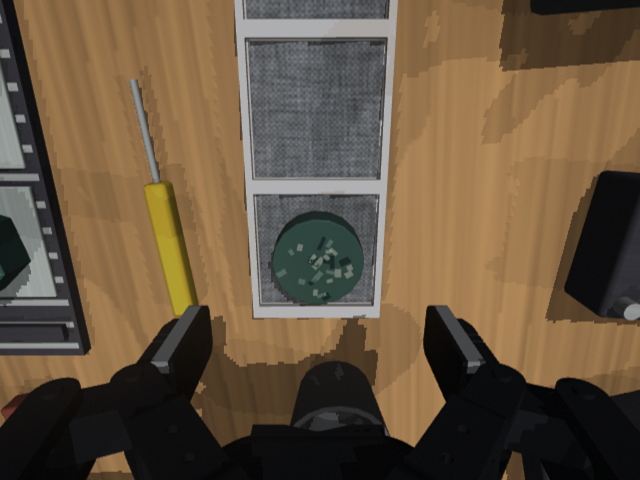

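```bash
python3 -c "
from h import *
samp((215,200,425,440),'w7b',18)
im,K,C,Rm=cam('wrist')
p=cast(K,C,Rm,[[256,196],[378,194],[373,304],[260,306]],8);print(p.round(1),p.mean(0))
"
```

```text
(275, 214, 92, 92) ctr 643.0 -131.3 [55.2 53.9] 36.3 ext [53.3 57.7]
[[ 607.5  -90.9    8. ]
 [ 677.4  -94.9    8. ]
 [ 672.5 -165.3    8. ]
 [ 601.1 -161.5    8. ]] [ 639.61706125 -128.15041253    8.        ]
```

```bash
python3 -m pendant '[[0,0,-0.013,-36,-29,0,85],[0,0,-0.013,-36,-29,0,85],[0,0,-0.013,-36,-30,0,85],[0,0,-0.013,-35,-30,0,85],[0,0,-0.013,-34,-31,0,85]]'
python3 -m pendant '[[0,0,-0.013,-20,-19,0,85],[0,0,0,0,0,0,85]]'
python3 -c "
from h import *
samp((215,180,425,440),'w8')
plan(453,50.5,250,0.0,1)"
```

```text
clock: 8.3
tool_pos: [464.7, 32.2, 239.8]
ee_rot: [-0.002, 1.0, -0.006, -0.009]
force: [-0.6, 1.0, 1.3]
opening: 0.997
clock: 8.55
tool_pos: [440.8, 53.7, 236.9]
ee_rot: [-0.002, 1.0, 0.002, -0.012]
force: [0.2, -0.3, 1.4]
opening: 0.996
(295, 348, 90, 83) ctr 449.1 -28.3 [55.4 59.2] 10.3 ext [54.8 61.2]
(309, 232, 90, 90) ctr 454.6 48.3 [47.9 53.2] 1.1 ext [48.4 53.7]
turn [-0.004  0.024  0.003] max step 17.566284820361446
[-0.004, 0.024, 0.003] [11.2, 2.7, -13.2]
```

View pics/w8.png

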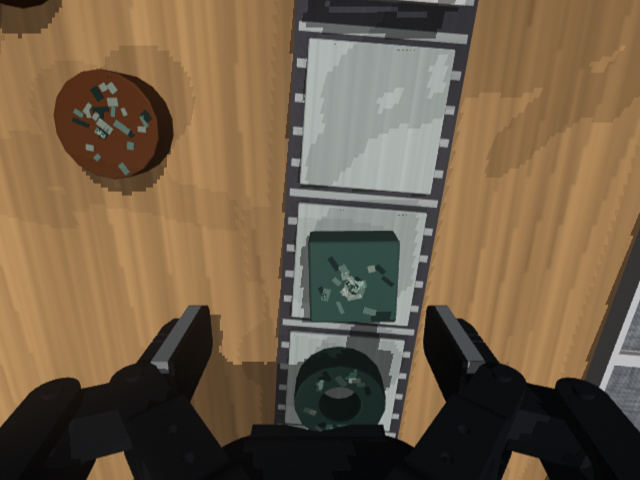

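The square at (354,277) is aligned with the tool, at a yaw of about 0.01 rad. I'll re-level and descend over it.

```bash
python3 -m pendant '[[-0.004,0.024,-0.007,12,3,0,85],[0,0,0,0,0,0,85]]'
python3 -c "
from h import *
plan(453.5,49.5,205,0.01,1)"
```

```text
clock: 8.85
tool_pos: [455.3, 49.0, 236.3]
ee_rot: [0.0, 1.0, 0.005, 0.001]
force: [-0.4, -0.4, 0.6]
opening: 0.998
turn [ 0.001 -0.002 -0.001] max step 31.388208601286074
[0.001, -0.002, -0.001] [-1.8, -0.5, 31.3]
```

```bash
python3 -m pendant '[[0,-0.002,0,-2,0,31,85],[0,0,0,0,0,0,85]]'
python3 -c "
from h import *
plan(453.5,49.5,184,0.01,1)"
```

```text
clock: 9.1
tool_pos: [454.7, 47.8, 205.0]
ee_rot: [0.001, 1.0, 0.004, 0.0]
force: [-1.1, -0.5, -0.3]
opening: 0.995
turn [ 0.001 -0.    -0.003] max step 21.10584456380994
[0.001, -0.0, -0.003] [-1.2, -1.7, 21.0]
```

```bash
python3 -m pendant '[[0.001,0,-0.003,-1,-2,21,85],[0,0,0,0,0,0,85],[0,0,0,0,0,0,36],[0,0,0,0,0,0,36],[0,0,0,0,0,0,36]]' 40; python3 -m pendant '[[0,0,0,0,0,0,36],[0,0,0,0,0,0,36]]'
python3 -c "
from h import *
samp((0,0,1,1),'w9')
plan(453.5,49.5,250,0.01,1)"
```

```text
clock: 9.72
tool_pos: [457.6, 48.7, 189.4]
ee_rot: [0.0, 1.0, 0.004, 0.004]
force: [0.2, -0.0, -0.4]
opening: 0.524
clock: 9.98
tool_pos: [457.9, 48.7, 190.0]
ee_rot: [0.0, 1.0, 0.004, 0.004]
force: [-0.2, -0.2, -1.3]
opening: 0.529
turn [ 0.    -0.008 -0.002] max step 60.20909225581846
[0.0, -0.008, -0.002] [-3.9, -0.8, -60.1]
```

View pics/w9.png

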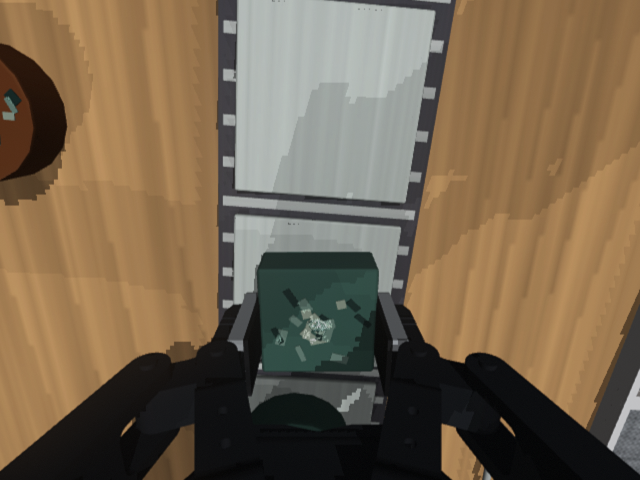

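The square is held at (317,318) with an opening of 45 mm. I'll lift it and carry it to pocket 3.

```bash
python3 -m pendant '[[0,-0.008,0,0,0,-30,36],[0,0,0,0,0,-28,36],[0,0,0,0,0,0,36]]'
python3 -c "
from h import *
plan(646,-46,250,-0.0755,5)"
```

```text
clock: 10.4
tool_pos: [456.9, 48.8, 248.4]
ee_rot: [0.0, 1.0, 0.004, -0.001]
force: [0.4, 0.3, -0.1]
opening: 0.525
turn [0.    0.003 0.084] max step 42.300383188494266
[0.0, 0.001, 0.017] [37.7, 19.3, -0.4]
[0.0, 0.001, 0.017] [38.0, 18.6, -0.4]
[0.0, 0.001, 0.017] [38.3, 18.0, -0.4]
[0.0, 0.001, 0.017] [38.6, 17.4, -0.4]
[0.0, 0.001, 0.017] [38.9, 16.7, -0.3]
```

```bash
python3 -m pendant '[[0,0.001,0.017,40,20,-2,36],[0,0.001,0.017,40,20,-2,36],[0,0.001,0.017,40,19,-2,36],[0,0.001,0.017,40,18,-2,36],[0,0.001,0.017,22,11,-2,36]]'; python3 -m pendant '[[0,0,0,0,0,0,36]]'
python3 -c "
from h import *
plan(646,-46,240,-0.0755,1)"
```

```text
clock: 11.02
tool_pos: [638.3, -44.6, 249.2]
ee_rot: [-0.0, 0.999, -0.038, -0.003]
force: [1.3, 0.1, -1.0]
opening: 0.528
clock: 11.15
tool_pos: [638.8, -45.5, 247.5]
ee_rot: [-0.0, 0.999, -0.039, -0.004]
force: [-0.9, -0.4, -0.9]
opening: 0.529
turn [-0.     0.008 -0.002] max step 10.377409030107707
[-0.0, 0.008, -0.002] [7.3, -0.0, 7.4]
```

```bash
python3 -m pendant '[[0,0.008,-0.002,7,0,30,36],[0,0,0,0,0,0,36]]'
python3 -c "
from h import *
plan(646,-46,187,-0.0755,1)"
```

```text
clock: 11.4
tool_pos: [643.7, -45.1, 214.0]
ee_rot: [-0.001, 0.999, -0.038, -0.002]
force: [-1.0, -0.2, -1.1]
opening: 0.523
turn [-0.001  0.004  0.   ] max step 27.138029708533185
[-0.001, 0.004, 0.0] [2.5, 0.7, 27.0]
```

```bash
python3 -m pendant '[[-0.001,0.004,0,2,0,25,36],[0,0,0,0,0,0,36]]'
python3 -c "
from h import *
plan(646,-46,187,-0.0755,1)"
```

```text
clock: 11.65
tool_pos: [644.4, -44.2, 189.3]
ee_rot: [-0.0, 0.999, -0.037, -0.001]
force: [-1.2, 0.1, -1.4]
opening: 0.527
turn [-0.     0.001  0.001] max step 3.297779992986411
[-0.0, 0.001, 0.001] [1.7, 1.6, 2.3]
```

```bash
python3 -m pendant '[[0,0.001,0,1.5,1.5,2.5,36],[0,0,0,0,0,0,36],[0,0,0,0,0,0,56],[0,0,0,0,0,0,66],[0,0,0,0,0,0,66]]';python3 -m pendant '[[0,0,0,0,0,-30,70],[0,0,0,0,0,-32,85],[0,0,0,0,0,0,85]]'
python3 -c "
from h import *
samp((215,180,425,440),'w10',18)
plan(447.5,-27.5,250,-0.0755,5)"
```

```text
clock: 12.28
tool_pos: [647.4, -45.7, 192.3]
ee_rot: [0.0, 0.999, -0.037, 0.003]
force: [0.6, 0.5, -0.4]
opening: 0.772
clock: 12.65
tool_pos: [646.8, -45.7, 255.4]
ee_rot: [0.0, 0.999, -0.037, 0.003]
force: [0.5, 0.3, 0.4]
opening: 0.997
(280, 331, 79, 81) ctr 643.0 -132.5 [53.  63.1] 20.7 ext [52.8 64.5]
(276, 211, 82, 82) ctr 647.6 -46.1 [51.7 47.8] 85.7 ext [50.4 53.5]
turn [-0.    -0.003  0.002] max step 39.882449461758824
[-0.0, -0.001, 0.0] [-39.9, -0.7, 0.6]
[-0.0, -0.001, 0.0] [-39.9, -0.7, 0.6]
[-0.0, -0.001, 0.0] [-39.9, -0.7, 0.6]
[-0.0, -0.001, 0.0] [-39.9, -0.7, 0.7]
[-0.0, -0.001, 0.0] [-39.9, -0.6, 0.7]
```

View pics/w10.png

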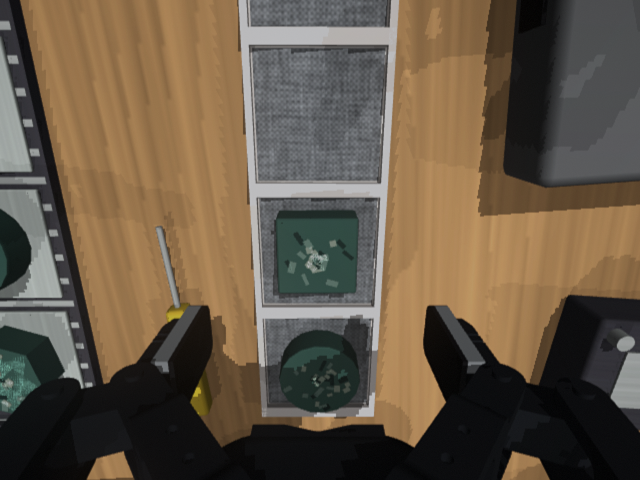

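The square lies flat in pocket 3 at (317,252) and the disc in pocket 4 at (320,372). The ring is next.

```bash
python3 -m pendant '[[0,-0.001,0,-42,0,0,85],[0,-0.001,0,-42,0,0,85],[0,-0.001,0,-42,0,0,85],[0,0,0,-42,0,0,85],[0,0,0,-20,0,0,85]]'; python3 -m pendant '[[0,0,0,0,0,0,85]]'
python3 -c "
from h import *
samp((215,180,425,440),'w11')
plan(447.5,-27.5,250,-0.0755,1)"
```

```text
clock: 13.32
tool_pos: [451.0, -31.0, 244.7]
ee_rot: [-0.001, 0.999, -0.037, -0.006]
force: [-0.2, -0.2, 0.6]
opening: 0.998
clock: 13.45
tool_pos: [449.5, -30.8, 243.3]
ee_rot: [-0.001, 0.999, -0.037, -0.007]
force: [0.9, 0.7, 0.5]
opening: 0.999
(280, 337, 86, 93) ctr 443.2 -113.7 [50.7 70.5] 6.8 ext [52.7 70.3]
(272, 209, 99, 100) ctr 448.5 -29.5 [57.3 55.4] 40.6 ext [55.  59.7]
turn [-0.001  0.014  0.002] max step 7.830348666182493
[-0.001, 0.014, 0.002] [-3.0, -3.2, -6.5]
```

View pics/w11.png

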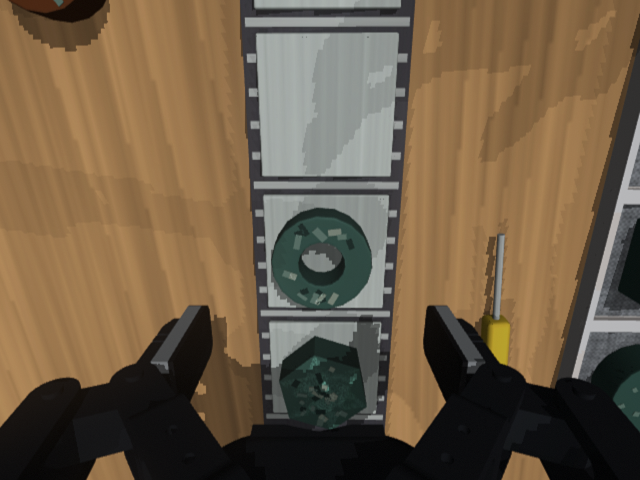

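```bash
python3 -m pendant '[[-0.001,0.014,0.002,-2,-3,25,85],[0,0,0,0,0,0,85]]'
python3 -c "
from h import *
plan(448,-28,184,-0.0755,1)"
```

```text
clock: 13.75
tool_pos: [449.5, -27.9, 217.9]
ee_rot: [-0.0, 0.999, -0.038, 0.001]
force: [-0.1, 0.3, 0.5]
opening: 0.994
turn [-0.    -0.001 -0.   ] max step 33.933285178204635
[-0.0, -0.001, -0.0] [-1.5, 0.2, 33.9]
```

```bash
python3 -m pendant '[[0,-0.001,0,-2,0,33,85],[0,0,0,0,0,0,85]]'
python3 -c "
from h import *
plan(448,-28,183,-0.0755,1)"
```

```text
clock: 14.0
tool_pos: [449.7, -28.1, 186.0]
ee_rot: [-0.0, 0.999, -0.038, 0.001]
force: [-0.8, -1.5, 0.3]
opening: 0.995
turn [-0.    -0.002 -0.   ] max step 3.4611265513851674
[-0.0, -0.002, -0.0] [-1.8, -0.0, 3.0]
```

```bash
python3 -m pendant '[[0,-0.002,0,-2,0,3,85],[0,0,0,0,0,0,42],[0,0,0,0,0,0,42],[0,0,0,0,0,0,42],[0,0,0,0,0,0,42]]' 40; python3 -m pendant '[[0,0,0,0,0,0,42],[0,0,0,0,0,-30,42],[0,0,0,0,0,-30,42],[0,0,0,0,0,0,42]]'
python3 -c "
from h import *
samp((0,0,1,1),'w12')
plan(652,33.5,250,-0.0755,5)"
```

```text
clock: 14.62
tool_pos: [451.2, -28.7, 188.4]
ee_rot: [0.0, 0.999, -0.038, 0.004]
force: [-0.3, -0.4, -1.7]
opening: 0.622
clock: 15.12
tool_pos: [450.2, -28.5, 249.1]
ee_rot: [0.0, 0.999, -0.038, 0.003]
force: [0.5, 1.2, -0.4]
opening: 0.618
turn [ 0.    -0.003 -0.   ] max step 42.347066360463515
[0.0, -0.001, -0.0] [39.4, -15.4, -0.4]
[0.0, -0.001, -0.0] [39.4, -15.4, -0.4]
[0.0, -0.001, -0.0] [39.4, -15.4, -0.4]
[0.0, -0.001, -0.0] [39.4, -15.4, -0.4]
[0.0, -0.001, -0.0] [39.4, -15.4, -0.4]
```

View pics/w12.png

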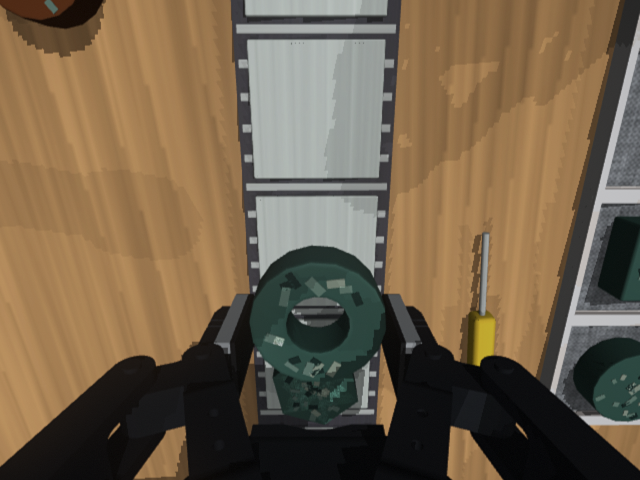

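The ring is held at (318,318) with an opening of 53 mm. It goes to pocket 2.

```bash
python3 -m pendant '[[0,-0.001,0,42,-16,-2,42],[0,0,0,42,-16,-2,42],[0,0,0,42,-16,-2,42],[0,0,0,42,-16,-2,42],[0,0,0,24,-9,-2,42]]'; python3 -m pendant '[[0,0,0,0,0,0,42]]'
python3 -c "
from h import *
plan(652,33.5,215,-0.0755,1)"
```

```text
clock: 15.8
tool_pos: [647.2, 31.4, 247.0]
ee_rot: [0.0, 0.999, -0.039, -0.006]
force: [-0.6, -0.4, -0.0]
opening: 0.617
clock: 15.92
tool_pos: [647.7, 31.9, 244.9]
ee_rot: [0.0, 0.999, -0.038, -0.006]
force: [-1.0, -0.0, 0.1]
opening: 0.618
turn [ 0.001  0.013 -0.001] max step 30.230265155827112
[0.001, 0.013, -0.001] [4.5, -2.0, 29.8]
```

```bash
python3 -m pendant '[[0.001,0.013,-0.001,4.5,-2,28,42],[0,0,0,0,0,0,42]]'
python3 -c "
from h import *
plan(652,33.5,187,-0.0755,1)"
```

```text
clock: 16.18
tool_pos: [650.0, 33.3, 213.1]
ee_rot: [-0.0, 0.999, -0.038, -0.003]
force: [0.6, 0.2, -0.1]
opening: 0.62
turn [ 0.     0.005 -0.   ] max step 26.17883174574403
[0.0, 0.005, -0.0] [2.2, -0.4, 26.1]
```

```bash
python3 -m pendant '[[0,0.005,0,2,0,25,42],[0,0,0,0,0,0,42]]'
python3 -c "
from h import *
plan(652,33.5,185.5,-0.0755,1)"
```

```text
clock: 16.42
tool_pos: [650.5, 32.5, 188.2]
ee_rot: [0.0, 0.999, -0.038, -0.001]
force: [-1.1, -0.6, -0.4]
opening: 0.615
turn [ 0.001  0.002 -0.001] max step 3.2651349539820953
[0.001, 0.002, -0.001] [1.4, -1.1, 2.7]
```

```bash
python3 -m pendant '[[0,0.002,0,1.5,-1,3,42],[0,0,0,0,0,0,42],[0,0,0,0,0,0,62],[0,0,0,0,0,0,70],[0,0,0,0,0,0,70]]';python3 -m pendant '[[0,0,0,0,0,-30,74],[0,0,0,0,0,-32,85],[0,0,0,0,0,0,85]]'
python3 -c "
from h import *
samp((215,180,425,440),'w13',18)
plan(443,-111,250,-0.0755,6)"
```

```text
clock: 17.05
tool_pos: [653.7, 33.1, 190.6]
ee_rot: [0.0, 0.999, -0.038, 0.003]
force: [-0.9, -0.4, -0.1]
opening: 0.825
clock: 17.42
tool_pos: [653.1, 33.2, 253.7]
ee_rot: [0.0, 0.999, -0.038, 0.003]
force: [0.1, 0.4, 0.6]
opening: 0.995
(280, 328, 73, 76) ctr 647.3 -46.8 [58.9 47.7] 85.4 ext [49.9 60.4]
(270, 207, 94, 94) ctr 653.8 31.9 [57.2 55.2] 35.4 ext [55.1 59.3]
turn [ 0.    -0.002 -0.001] max step 42.372065154618625
[0.0, -0.0, -0.0] [-33.0, 26.6, 0.2]
[0.0, -0.0, -0.0] [-33.0, 26.6, 0.2]
[0.0, -0.0, -0.0] [-33.0, 26.6, 0.2]
[0.0, -0.0, -0.0] [-33.0, 26.6, 0.3]
[0.0, -0.0, -0.0] [-33.0, 26.6, 0.3]
[0.0, -0.0, -0.0] [-33.0, 26.6, 0.3]
```

View pics/w13.png

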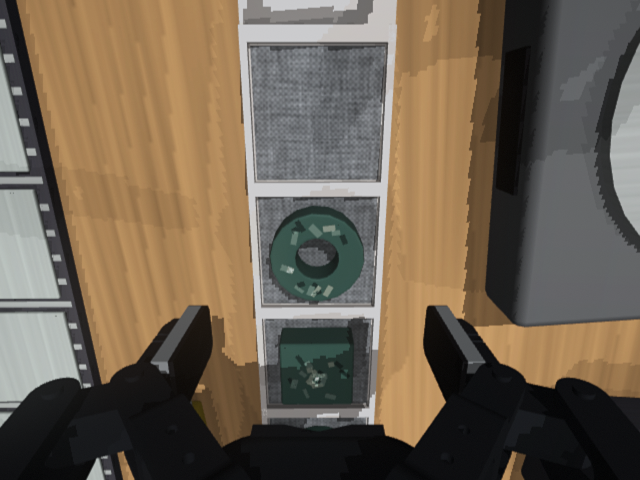

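The ring lies in pocket 2 at (317,253) and the square in pocket 3, both central. Now the hexagon.

```bash
python3 -m pendant '[[0,0,0,-35,28,0,85],[0,0,0,-35,28,0,85],[0,0,0,-35,28,0,85],[0,0,0,-35,28,0,85],[0,0,0,-35,28,0,85]]'; python3 -m pendant '[[0,0,0,-20,17,0,85],[0,0,0,0,0,0,85]]'
python3 -c "
from h import *
samp((215,180,425,440),'w14')
plan(443,-111,250,-0.0755,1)"
```

```text
clock: 18.1
tool_pos: [460.9, -94.2, 243.6]
ee_rot: [-0.0, 0.999, -0.036, -0.004]
force: [-0.0, -0.6, 0.3]
opening: 0.995
clock: 18.35
tool_pos: [435.8, -110.8, 240.5]
ee_rot: [-0.001, 0.999, -0.038, -0.006]
force: [0.8, -0.1, 1.1]
opening: 0.997
(288, 214, 98, 102) ctr 444.1 -112.8 [50.5 61.3] 6.6 ext [52.6 60.9]
turn [-0.002  0.012  0.001] max step 11.42906707319213
[-0.002, 0.012, 0.001] [6.5, 0.0, -9.4]
```

View pics/w14.png

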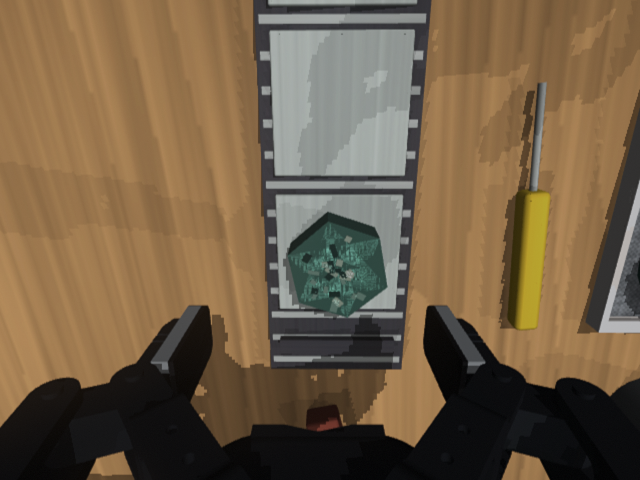

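The hexagon at (337,265) has its flats left and right, turned about +0.19 rad from the tool (world yaw about 0.115). I'll turn the tool to match and descend.

```bash
python3 -m pendant '[[-0.002,0.012,-0.15,6,0,5,85],[0,0,-0.04,0,0,0,85],[0,0,0,0,0,0,85]]'
python3 -c "
from h import *
samp((215,180,425,440),'w15')
plan(443.5,-111,212,0.115,1)"
```

```text
clock: 18.77
tool_pos: [444.0, -109.3, 234.1]
ee_rot: [-0.001, 0.998, 0.061, 0.0]
force: [-0.5, 0.1, 1.0]
opening: 0.993
(270, 220, 95, 108) ctr 444.5 -113.0 [50.6 62.7] 6.6 ext [52.9 62.5]
turn [-0.002 -0.     0.006] max step 22.11505333198548
[-0.002, -0.0, 0.006] [-0.7, 1.6, 22.0]
```

View pics/w15.png

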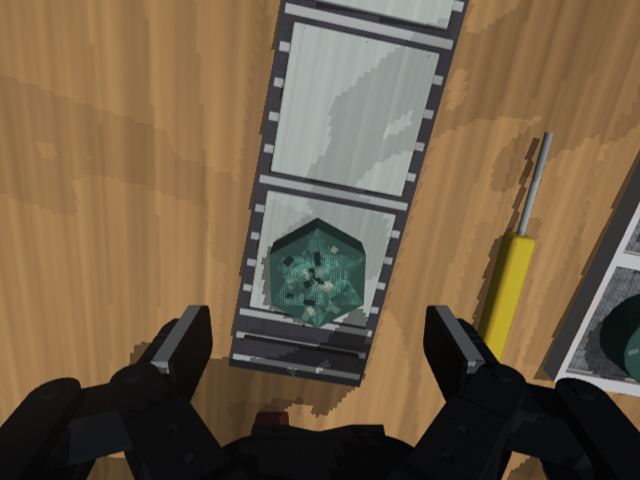

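The hexagon's flats at columns 270 and 365 are now vertical in the image, so the jaws face them squarely. I'll go down.

```bash
python3 -m pendant '[[-0.002,0,0.003,0,1,22,85],[0,0,0,0,0,0,85]]'
python3 -c "
from h import *
plan(444,-111,184,0.118,1)"
```

```text
clock: 19.08
tool_pos: [444.8, -109.6, 211.6]
ee_rot: [-0.0, 0.998, 0.059, 0.0]
force: [0.6, -0.3, 0.1]
opening: 1.0
turn [-0.    -0.    -0.001] max step 27.665543013612687
[-0.0, -0.0, -0.001] [-1.0, 1.3, 27.6]
```

```bash
python3 -m pendant '[[0,0,0,-1,1.5,28,85],[0,0,0,0,0,0,85]]'
python3 -c "
from h import *
plan(444,-111,183,0.118,1)"
```

```text
clock: 19.32
tool_pos: [445.1, -111.1, 184.7]
ee_rot: [0.0, 0.998, 0.058, 0.001]
force: [-0.1, 0.3, 0.5]
opening: 0.996
turn [ 0.    -0.002 -0.001] max step 2.0288598797218875
[0.0, -0.002, -0.001] [-1.1, -0.2, 1.7]
```

```bash
python3 -m pendant '[[0,-0.002,0,-1,0,2,85],[0,0,0,0,0,0,38],[0,0,0,0,0,0,38],[0,0,0,0,0,0,38],[0,0,0,0,0,0,38]]' 40; python3 -m pendant '[[0,0,0,0,0,0,38],[0,0,0,0,0,-30,38],[0,0,0,0,0,-30,38],[0,0,0,0,0,0,38]]'
python3 -c "
from h import *
samp((0,0,1,1),'w16')
plan(658,113,250,-0.0755,6)"
```

```text
clock: 19.95
tool_pos: [446.4, -111.8, 187.1]
ee_rot: [0.001, 0.998, 0.058, 0.003]
force: [-0.5, 0.4, 0.0]
opening: 0.551
clock: 20.45
tool_pos: [445.4, -111.4, 247.7]
ee_rot: [0.001, 0.998, 0.058, 0.002]
force: [0.2, -0.7, -1.2]
opening: 0.551
turn [ 0.001 -0.001  0.192] max step 51.57804828449937
[0.0, -0.0, 0.032] [39.6, -33.0, -0.6]
[0.0, -0.0, 0.032] [38.6, -34.2, -0.6]
[0.0, -0.0, 0.032] [37.5, -35.5, -0.6]
[0.0, -0.0, 0.032] [36.3, -36.6, -0.6]
[0.0, -0.0, 0.032] [35.1, -37.8, -0.6]
[0.0, -0.0, 0.032] [33.9, -38.9, -0.6]
```

View pics/w16.png

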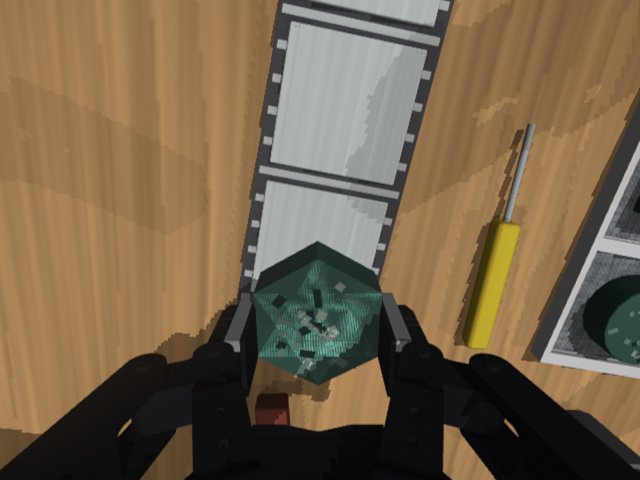

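The hexagon is held squarely at (318,315) with an opening of 47 mm. It goes to pocket 1, by the rack handle.

```bash
python3 -m pendant '[[0,0,0.032,41,-34,-2,38],[0,0,0.032,40,-35,-2,38],[0,0,0.032,39,-37,-2,38],[0,0,0.032,38,-38,-2,38],[0,0,0.032,36,-39,-2,38]]'; python3 -m pendant '[[0,0,0.02,20,-23,-2,38],[0,0,0,0,0,0,38]]'
python3 -c "
from h import *
plan(658,113,240,-0.0755,1)"
```

```text
clock: 21.12
tool_pos: [630.7, 83.9, 247.0]
ee_rot: [0.001, 1.0, -0.028, -0.005]
force: [0.2, -0.7, 1.0]
opening: 0.549
clock: 21.38
tool_pos: [653.0, 109.6, 244.3]
ee_rot: [0.001, 0.999, -0.037, -0.007]
force: [-0.5, -0.9, -0.6]
opening: 0.556
turn [0.002 0.013 0.002] max step 7.4340035384306855
[0.002, 0.013, 0.002] [4.8, -3.7, 4.2]
```

```bash
python3 -m pendant '[[0.002,0.013,0.002,5,-3.5,28,38],[0,0,0,0,0,0,38]]'
python3 -c "
from h import *
plan(658,113,187,-0.0755,1)
samp((0,0,1,1),'w17')"
```

```text
clock: 21.62
tool_pos: [656.0, 111.9, 212.3]
ee_rot: [0.001, 0.999, -0.037, -0.003]
force: [-0.4, -0.2, -0.7]
opening: 0.551
turn [0.002 0.005 0.001] max step 25.394175278492582
[0.002, 0.005, 0.001] [2.0, -1.3, 25.3]
```

View pics/w17.png

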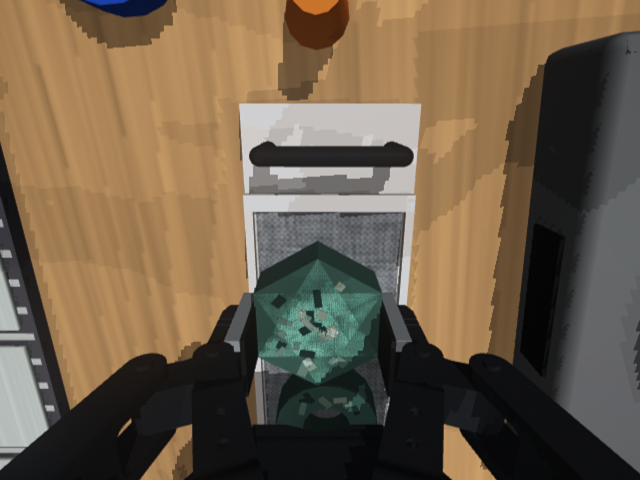

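```bash
python3 -c "
from h import *
im,K,C,Rm=cam('wrist')
p=cast(K,C,Rm,[[253,212],[406,213]],8);print(p.round(1),p.mean(0), p.mean(0)-36*np.array([.0755,.997,0]))
"
```

```text
[[627.3 147.3   8. ]
 [702.  141.3   8. ]] [664.64217422 144.28162937   8.        ] [661.92417422 108.38962937   8.        ]
```

```bash
python3 -m pendant '[[0.002,0.005,0.001,4,1,24,38],[0,0,0,0,0,0,38]]'
python3 -c "
from h import *
plan(660,111,184.5,-0.0755,1)"
```

```text
clock: 21.98
tool_pos: [662.1, 109.2, 194.8]
ee_rot: [-0.001, 0.999, -0.038, 0.004]
force: [0.2, 0.2, -0.5]
opening: 0.549
turn [-0.001 -0.008 -0.001] max step 10.706227542858167
[-0.001, -0.008, -0.001] [-2.3, -1.6, 10.3]
```

```bash
python3 -m pendant '[[-0.001,-0.008,-0.001,-2,-1.5,9,38],[0,0,0,0,0,0,38]]'
python3 -c "
from h import *
plan(660,111,184.5,-0.0755,1)"
```

```text
clock: 22.22
tool_pos: [660.9, 110.6, 188.5]
ee_rot: [-0.0, 0.999, -0.038, 0.001]
force: [-0.2, -0.2, -1.0]
opening: 0.549
turn [-0.001 -0.003 -0.001] max step 4.102122782322555
[-0.001, -0.003, -0.001] [-1.0, -0.3, 4.0]
```

```bash
python3 -m pendant '[[0,-0.003,0,-1,0,4,38],[0,0,0,0,0,0,38],[0,0,0,0,0,0,56],[0,0,0,0,0,0,66],[0,0,0,0,0,0,68]]';python3 -m pendant '[[0,0,0,0,0,-30,72],[0,0,0,0,0,-40,85],[0,0,0,0,0,-60,85],[0,0,0,0,0,-60,85],[0,0,0,0,0,0,85]]'
python3 -c "
from h import *
samp((0,0,1,1),'w18')
im,K,C,Rm=cam('top');cv2.imwrite('pics/top1.png',cv2.resize(im[110:300,215:450,::-1],None,fx=3.2,fy=3.2,interpolation=cv2.INTER_CUBIC))
im,K,C,Rm=cam('side');cv2.imwrite('pics/side1.png',im[:,:,::-1])"
```

```text
clock: 22.85
tool_pos: [660.7, 110.9, 186.3]
ee_rot: [-0.001, 0.999, -0.038, 0.001]
force: [-0.0, 0.4, -1.3]
opening: 0.794
clock: 23.48
tool_pos: [659.8, 110.6, 380.9]
ee_rot: [-0.0, 0.999, -0.038, -0.0]
force: [-1.5, 0.4, -0.3]
opening: 0.999
```

View pics/w18.png

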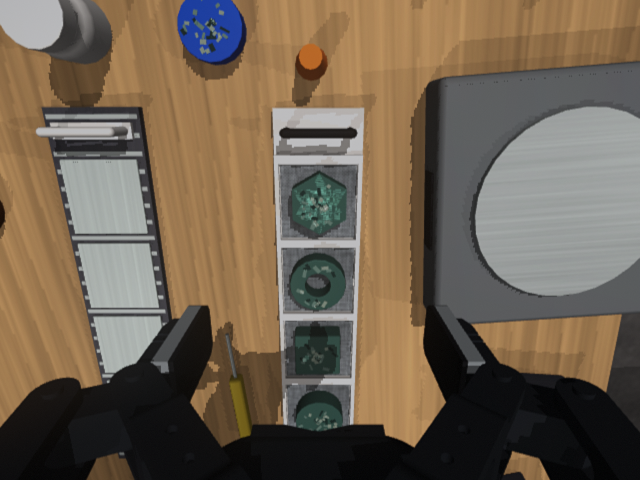

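View pics/side1.png

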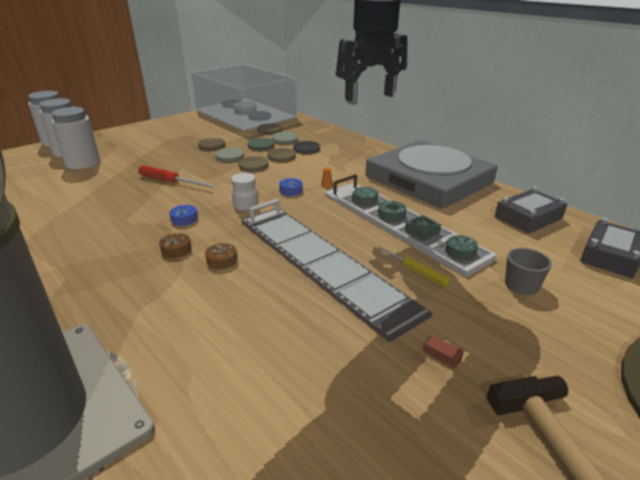

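View pics/top1.png

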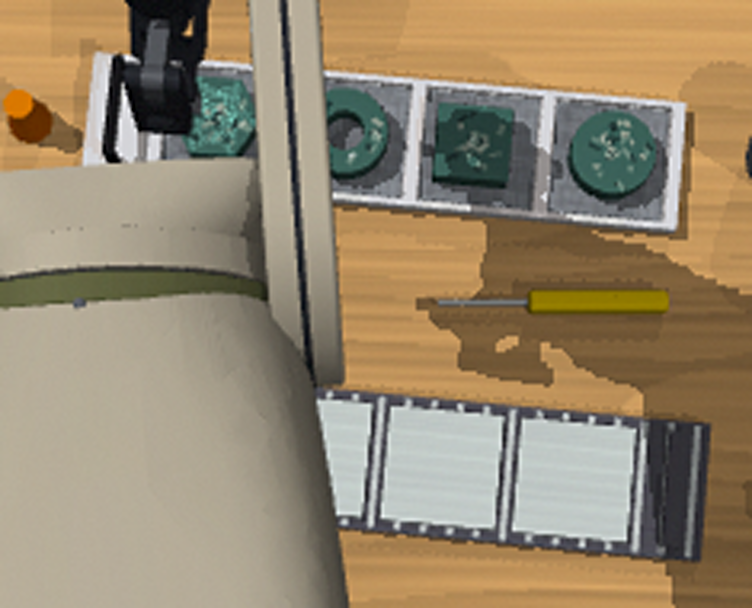

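All three views agree. From the rack handle the pockets hold hexagon (318,203), ring (317,281), square (317,348) and disc (320,412) in the wrist view, all flat and central, and the arm is clear at a TCP height of 381 mm. I'll hand in.

```bash
python3 -c "
from bench import arm
print(arm.get_obs()['clock'],abs(arm.get_obs()['qd']).max());print(arm.sign_off())"
```

```text
23.625 0.028815048360275066
the job is handed in; nothing more can be done
None
```

All four samples are in the white rack in reverse order, and I handed the job in at 23.6 s of the 90 s allowed. The sign-off itself reports no verdict.

- **Order:** from the tray handle it was disc, square, ring, hexagon. From the end of the rack without a handle it is now disc, square, ring, hexagon, so the hexagon sits nearest the rack handle.
- **Final checks:** the wrist and side views show each sample lying flat in its own pocket, and the arm is clear of everything. The top view agrees for disc and square; the arm partly hid the ring and hexagon there.
- **Placing:** the disc measured about 3 mm from its pocket centre along each axis. The square and ring measured within about 3 mm of their targets, and the hexagon I judged by eye only. The limit is 14 mm.
- **Disagreements:** separate camera estimates of the pocket centres differed by 2 to 5 mm. While the fingers closed or opened, the tool drifted up by as much as 5 mm, so some samples were let go a few millimetres above the pocket floor. All settled flat.

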